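# Tuck the cover strip under the packing board's flap and hold it down

### The arm

A 7-joint arm with a two-finger parallel gripper is mounted at the origin on a cart in front of the work surface, level with it; the furniture and walls round the work are solid. World frame = base frame: x ahead of the robot, y to its left, z up, the work surface at z = 0. Lengths are in m, angles in rad, forces in N, time in s.
With the tool pointing down it reaches from about 0.425 to 1.025 m from the base axis. Payload 9.4 kg.
Tool frame: the origin (TCP) lies midway between the tips of the shut fingers; the grasp point (between the pads) lies 19 mm behind it (manip.grip_point_offset is the distance from the TCP to the grasp point, in m); z points along the fingers, y is the line along which they close (so a half turn about z gives the same grasp; the last joint's range is limited). The gripper opens to 93 mm and grips with 3 to 60 N. Pads are 15 mm wide; open, the fingers measure 128 mm over their backs; the gripper's body (75 mm by 188 mm) begins 65 mm behind the grasp point.
Start: joints at [-1.301, 0.599, -0.003, 1.599, 0.002, 0.943, -0.08], TCP at [0.246, 0.682, 0.219] pointing down, gripper open.
Joint ranges: [-2.57, 2.57], [-0.35, 1.97], [-1.29, 1.29], [0.11, 2.56], [-1.05, 4.19], [0.11, 1.86], [-2.63, 2.63]. Speed limits (rad/s): [2.22, 2.22, 3.01, 3.01, 3.14, 3.14, 3.14].

### API

Orientations are given as a unit quaternion [x, y, z, w].
In Python, from bench import manip gives the robot as it stands.
- The arm moves only by the tool apply_moves, never from a script. Its argument "steps" is a list of rows, each a list of 7 numbers: the shift along the world's x, y, z normalised to -1 to 1, where 1 is 40 mm, then the turn, a rotation vector about the world's x, y, z normalised to -1 to 1, where 1 is 0.12 rad, then the opening, from 0 (shut) to 1 (fully open). In form: [[x, y, z, rx, ry, rz, gripper], ...]. A call has 1 to 5 rows; each row shifts and turns the commanded pose from where the row before left it; what a row does not reach is not made up. A row lasts 1/10 s, in which the tool goes at most 50 mm and 8.59 degrees, less where a joint would pass 70% of its speed; a pose out of reach is approached as far as the arm can. A call with a number of a shift or a turn outside -1 to 1 is refused whole. A call with a gripper value outside its range is refused whole. The fingers move at their own pace and stop on an object; "force" is the grip in N (left out, the last holds). Time passes only in rows, so rows that do not move let the fingers close. It gives the time, the measured TCP pose, the force, the opening and the grip force at its end, in the units of the state.
- manip.get_state(): the state, without advancing time (a new reading comes with each control period).
- manip.grab_frame(name): name is "side" or "top"; returns the picture (420x560x3 uint8, red, green, blue); there is no depth.
- manip.calibration(name): a dict with "fx", "fy", "cx", "cy" (pixels), "D" ([k1, k2, p1, p2, k3] as OpenCV has them; the pictures are not rectified), "pose" (4x4, takes a point from camera to world coordinates). Camera axes: x right, y up, looking along -z (the intrinsics and any distortion apply to the point x, -y, -z); pixel columns grow to the right and rows downward; lengths in m; the calibration is good to about 2 mm. A picture is of the moment at which its call begins. calibration takes no time and is no camera call.
- manip.sign_off(): hands the job in; it is judged then, once.
The state is a dict: "clock": time; "joints": joint angles; "qvel": joint speeds; "joint_efforts": joint torques, N m; "position": TCP position; "tool_rot": TCP orientation; "contact_force": force on the tool from outside, world axes, zero at the start; "moment": the same for the moment, N m; "finger_gap": finger opening in m; "grip_force": force on a finger pad.
Only numpy, scipy, OpenCV 4.12 (cv2) and the standard library are available. Lean on these libraries where they do the work, as an engineer would, in place of code of your own. Each camera call takes 0.05 s, during which the arm holds its last target. There are 200 camera calls.

### The job

Take the dark steel cover strip, which has an upright rib to hold it by, to the packing board and slide its thin edge under the lip of the hinged steel flap without lifting the flap, until it is fully home against the stop underneath, square to the flap and centred on its width. Finish while still holding the strip with the gripper, pressed flat on the board with a light but definite push, so that a colleague could screw it down. Leave the two small brown bottles by the filler and the marker where they are.

Things in the scene. Friction and masses are not known exactly. Their poses are not given: they have to be found in the camera images.
- strip: loose dark steel cover strip, about 0.16 kg: flat plate 4 mm thick, 100 mm wide (along y), from x = -32 to +78 mm; its last 12 mm at +x are a thin edge, 2 mm thick. An upright grip rib stands on it at x = 0. Origin: on the underside below the rib's centre; x points to the thin edge, z up. It starts flat on the worktop.
- rib_top (a point): middle of the top of the strip's grip rib, 44 mm above the strip's underside; the rib is 12 mm thick (strip's x) and 60 mm long (strip's y); a foot bead 18 x 70 mm round its base ends 7 mm above the underside
- strip_edge (a point): middle of the strip's thin edge, on the underside (x = +78 mm in the strip's frame)
- board: fixed grey packing board, 230 (x) x 160 (y) x 12 mm, top 12 mm above the worktop. Origin: centre of its underside; x points to the hinge end (mostly to the robot's right), z up. The bare top from x = -115 to +15 mm is free for the strip; beyond is the steel flap, 124 mm wide, centred, hinged along y at x = +95 mm, 25 mm above the worktop, between two dark cheeks 38 mm high.
- flap_lip (a point): middle of the flap's free lip, lower side, at x = +15 mm of the board, facing -x. The shut flap is level, 3 mm thick, its underside 7 mm above the board's top; the small roll along the lip ends 24 mm above the worktop
- home (a point): middle of the foot of the fixed stop bar under the flap: front face 35 mm behind the lip, x = +50 mm, y = 0 in the board's frame, on the board's top; axes as the board's. The strip is fully home and centred when strip_edge is here.
- flap (a joint): angle of the hinged flap: 0 shut (level, resting on the stop), growing as the lip is lifted; it is held down only by its own weight, 0.18 kg
- bottle_a: small brown open glass bottle, 29 mm across, 59 mm tall, standing; origin at the centre of its foot; a bystander
- bottle_b: small brown bottle with a white stopper, 29 mm across, 63 mm tall, standing; origin at the centre of its foot; a bystander
- pen: felt marker, 17 mm thick, 130 mm long (along y), lying; origin at the middle of its underside; a bystander

How it is judged:
On the way:
1. the strip's thin edge is at least 10 mm under the flap's lip, close to the board's top (x of strip_edge in the frame of home above -0.025 m and z of strip_edge in the frame of home below 0.005 m and y of strip_edge in the frame of home between -0.04 and 0.04 m), for 0.1 s.
At the end, for the whole second after the job is handed in: strip edge within 6 mm of the stop, 10 mm of centre and 2 mm of the board top; strip square within 0.08 rad, flat within 0.03 rad, at rest; pressed on the board with over 4 N (it weighs about 2 N at most) by the fingers, which still hold it; flap shut (below 0.04 rad) (x of strip_edge in the frame of home between -0.006 and 0.004 m and y of strip_edge in the frame of home between -0.01 and 0.01 m and z of strip_edge in the frame of home between -0.003 and 0.002 m and angle between the x axis of strip and the x axis of board, either way round below 0.08 rad and angle between strip's own z axis and vertical below 0.03 rad and contact force between strip and board above 4 N and contact force between the fingers and strip above 2 N and linear speed of strip below 0.02 m/s and value of joint flap below 0.04 rad); the arm keeps its last pose, push and grip.
It fails at once if the flap is lifted (more than 0.06 rad, about 5 mm at its lip) (value of joint flap above 0.06 rad).
It fails at once if a bottle or the marker is moved by more than 25 mm (distance of any of bottle_a, bottle_b, pen from where it was at the start of the episode above 0.025 m).
It also fails if it takes over 45 s, if anything falls off the work surface, if the arm or the gripper's body presses on something with over 40 N, if the wrist force passes 120 N, or if a joint passes its speed limit or range.

## Working session

There is one attempt and no reset: what is moved stays moved. The work goes in short steps, Python scripts to look and compute and a tool call to move; the robot and the scene stay as the last step left them, time stands still between calls to the robot, and variables do not carry over. Pictures are saved under pics/ and viewed, at most 10 in all, crops included, and the job is handed in when it is done.

Besides the shell and the picture viewer there is one more tool, called after "Emit:" by a JSON object that holds its "method" and its "body", one argument or row to a line. apply_moves: Moves the arm, as the interface text tells. Scaled input: -1 to 1 covers 40 mm each way for a shift and 0.12 rad each way for a turn. Its arguments: {"type":"object","properties":{"steps":{"type":"array"},"force":{"type":"number"}},"required":["steps"]}

```bash
mkdir -p pics
python3 - <<'E'
from bench import manip
import cv2
for n in("top","side"):
    f=manip.grab_frame(n); cv2.imwrite(f"pics/{n}0.png",f[:,:,::-1])
    c=manip.calibration(n); print({k:(v if k!='pose' else [[round(x,3) for x in r] for r in v]) for k,v in c.items()})
s=manip.get_state();print(s)
E
```

```text
{'fx': 491.41108434790664, 'fy': 491.41108434790664, 'cx': 278.3658588851885, 'cy': 209.82026376741226, 'D': array([-0.11632432,  0.        ,  0.        ,  0.        ,  0.        ]), 'pose': [[np.float64(0.028), np.float64(0.989), np.float64(-0.142), np.float64(0.343)], [np.float64(-1.0), np.float64(0.03), np.float64(0.009), np.float64(-0.18)], [np.float64(0.013), np.float64(0.142), np.float64(0.99), np.float64(1.343)], [np.float64(0.0), np.float64(0.0), np.float64(0.0), np.float64(1.0)]]}
{'fx': 405.3725809821793, 'fy': 405.3725809821793, 'cx': 282.7741010672999, 'cy': 214.10545615234724, 'D': array([-0.06240735,  0.        ,  0.        ,  0.        ,  0.        ]), 'pose': [[np.float64(0.999), np.float64(0.001), np.float64(0.041), np.float64(0.576)], [np.float64(0.036), np.float64(0.466), np.float64(-0.884), np.float64(-1.209)], [np.float64(-0.02), np.float64(0.885), np.float64(0.466), np.float64(0.6)], [np.float64(0.0), np.float64(0.0), np.float64(0.0), np.float64(1.0)]]}
{'clock': 0.1, 'joints': array([-1.30070567,  0.6000668 , -0.00251807,  1.60004077,  0.00178181,
        0.94287624, -0.07976961]), 'qvel': array([ 8.52732890e-04, -4.18909442e-03,  5.07009411e-05, -2.12842819e-03,
       -1.08970917e-03, -4.76428690e-04, -3.07963709e-04]), 'joint_efforts': array([ 3.89286841e-03, -7.66557670e+01,  1.50149681e+00, -2.52940071e+01,
       -5.23761276e-02,  1.37054463e-02,  6.10234952e-05]), 'position': array([0.24629195, 0.68143029, 0.21783427]), 'tool_rot': array([ 1.72499500e-01,  9.85009360e-01, -6.92297565e-04, -5.56792934e-05]), 'contact_force': array([0.7982287 , 0.96096151, 0.61174829]), 'moment': array([-0.0107054 ,  0.00852315, -0.01839554]), 'grip_force': 0.0, 'finger_gap': 0.0929557934372143}
```

View pics/top0.png

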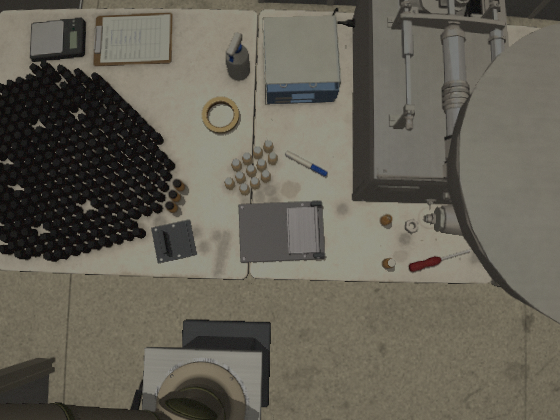

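View pics/side0.png

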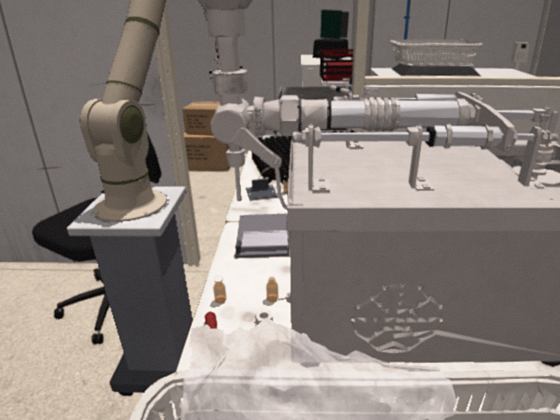

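The top view shows the strip at about (173,240) with its rib at (167,243), and the board at (281,231) with the flap at (303,230). The marker is at (306,163) and the bottles at (386,220) and (389,264). I'll zoom in on the strip and board.

Run:
```python
import cv2
f=cv2.imread("pics/top0.png")
c=cv2.resize(f[190:270,143:333],None,fx=4,fy=4,interpolation=cv2.INTER_CUBIC)
cv2.imwrite("pics/crop0.png",cv2.convertScaleAbs(c,alpha=1.7))
```

```text
(no output)
```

View pics/crop0.png

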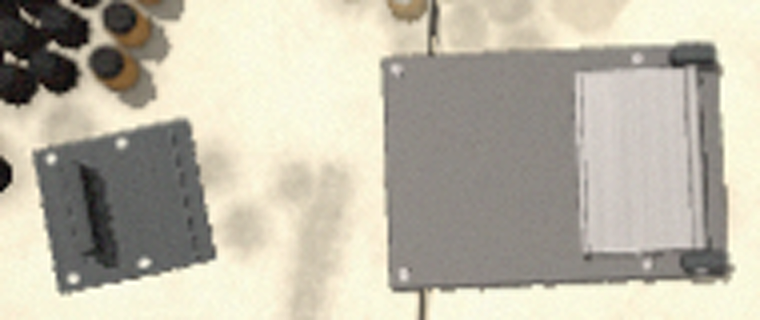

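The crop shows the strip as a dark quad with corners near (35,150), (188,120), (215,258) and (62,292). Its rib is near the left side, so strip +x points right, toward the board. The board's corners are near (382,58), (718,45), (728,275) and (390,288).

```bash
cat > h.py <<'E'
import cv2,numpy as np
from bench import manip
def rays(n,px):
    c=manip.calibration(n);K=np.array([[c['fx'],0,c['cx']],[0,c['fy'],c['cy']],[0,0,1]])
    u=cv2.undistortPoints(np.float64(px).reshape(-1,1,2),K,np.float64(c['D'])).reshape(-1,2)
    P=np.array(c['pose'],float);d=np.c_[u[:,0],-u[:,1],-np.ones(len(u))]@P[:3,:3].T
    return P[:3,3],d
def cast(n,px,z):
    o,d=rays(n,px);return o+d*((z-o[2])/d[:,2])[:,None]
def proj(n,p):
    c=manip.calibration(n);K=np.array([[c['fx'],0,c['cx']],[0,c['fy'],c['cy']],[0,0,1]])
    P=np.linalg.inv(np.array(c['pose'],float));q=np.atleast_2d(p)@P[:3,:3].T+P[:3,3]
    return cv2.projectPoints(q*[1,-1,-1],np.zeros(3),np.zeros(3),K,np.float64(c['D']))[0].reshape(-1,2)
def quad(f,box,thr,z):
    x0,y0,x1,y1=box;g=cv2.cvtColor(f,cv2.COLOR_RGB2GRAY)[y0:y1,x0:x1]
    g=cv2.resize(g,None,fx=8,fy=8,interpolation=cv2.INTER_CUBIC)
    m=cv2.morphologyEx((g<thr).astype(np.uint8),cv2.MORPH_OPEN,np.ones((25,25)))
    m=cv2.morphologyEx(m,cv2.MORPH_CLOSE,np.ones((81,81)))
    cs=cv2.findContours(m,cv2.RETR_EXTERNAL,cv2.CHAIN_APPROX_NONE)[0]
    c=max(cs,key=cv2.contourArea).reshape(-1,2)
    w=cast("top",(c+.5)/8-.5+[x0,y0],z)[:,:2]
    r=cv2.minAreaRect((w*1000).astype(np.float32));return r,cv2.boxPoints(r),w
E
python3 - <<'E'
from h import *
f=cv2.imread("pics/top0.png")[:,:,::-1].copy()
g=cv2.cvtColor(f,cv2.COLOR_RGB2GRAY)
print("levels",g[250,175:182],g[235,210:218],g[250,250:256],g[230,300:304])
t=110
for nm,b,z in(("strip",(150,216,202,268),.004),("board",(232,195,330,266),.012)):
    r,bx,w=quad(f,b,t,z);print(nm,r,bx.round(1).tolist())
# flap bright
x0,y0,x1,y1=285,204,318,258
G=cv2.resize(g[y0:y1,x0:x1],None,fx=8,fy=8,interpolation=cv2.INTER_CUBIC)
m=cv2.morphologyEx((G>118).astype(np.uint8),cv2.MORPH_OPEN,np.ones((33,33)))
c=max(cv2.findContours(m,0,1)[0],key=cv2.contourArea).reshape(-1,2)
w=cast("top",(c+.5)/8-.5+[x0,y0],.022)[:,:2];r=cv2.minAreaRect((w*1000).astype(np.float32));print("flap",r,cv2.boxPoints(r).round(1).tolist())
s=manip.get_state();from scipy.spatial.transform import Rotation as R
print(R.from_quat(s['tool_rot']).as_matrix().round(3))
E
```

```text
levels [57 59 59 57 58 58 60] [139 134 129 121 118 117 118 113] [83 82 83 81 81 81] [119 118 119 118]
strip ((440.3961181640625, 94.69625091552734), (119.48905944824219, 133.92881774902344), 20.407880783081055) [[361.1000061035156, 136.60000610351562], [407.79998779296875, 11.100000381469727], [519.7000122070312, 52.79999923706055], [473.0, 178.3000030517578]]
board ((469.16162109375, -209.29208374023438), (179.17190551757812, 246.95089721679688), 3.4860634803771973) [[372.20001220703125, -91.5], [387.20001220703125, -338.0], [566.0999755859375, -327.1000061035156], [551.0999755859375, -80.5999984741211]]
flap ((510.1978454589844, -234.04293823242188), (55.38125228881836, 25.83009147644043), 1.430616021156311) [[482.20001220703125, -221.8000030517578], [482.79998779296875, -247.60000610351562], [538.2000122070312, -246.3000030517578], [537.5999755859375, -220.39999389648438]]
[[-0.94   0.34  -0.   ]
 [ 0.34   0.94  -0.001]
 [-0.    -0.001 -1.   ]]
```

Run:
```python
from h import *
f=cv2.imread("pics/top0.png")[:,:,::-1].copy()
for t in(75,85,92,100):
  for nm,b,z in(("strip",(150,217,200,265),.004),("board",(236,198,330,266),.012)):
    r,bx,w=quad(f,b,t,z);print(t,nm,np.round(r[0],1),np.round(r[1],1),round(r[2],2),bx.round(1).tolist())
v=f[200:262,284:322].astype(int).sum(2)//3
print(v[::6].tolist())
```

```text
75 strip [438.9  92.9] [117. 132.] 22.36 [[359.70001220703125, 131.60000610351562], [409.8999938964844, 9.600000381469727], [518.0999755859375, 54.099998474121094], [467.8999938964844, 176.10000610351562]]
75 board [ 556.2 -293.4] [29.6 34.4] 1.71 [[540.9000244140625, -276.70001220703125], [542.0, -311.1000061035156], [571.5, -310.20001220703125], [570.5, -275.79998779296875]]
85 strip [439.5  93.2] [119.3 133. ] 22.06 [[359.29998779296875, 132.39999389648438], [409.29998779296875, 9.199999809265137], [519.7999877929688, 54.0], [469.79998779296875, 177.1999969482422]]
85 board [ 475.  -196.2] [183.8 241.9] 4.29 [[374.3999938964844, -82.4000015258789], [392.5, -323.6000061035156], [575.7000122070312, -309.8999938964844], [557.5999755859375, -68.69999694824219]]
92 strip [439.8  93.5] [120.5 133.3] 22.09 [[358.79998779296875, 132.60000610351562], [409.0, 9.100000381469727], [520.7000122070312, 54.400001525878906], [470.6000061035156, 177.89999389648438]]
92 board [ 475.5 -204.5] [186.1 254.1] 2.26 [[377.5, -81.19999694824219], [387.6000061035156, -335.20001220703125], [573.5, -327.7999
[... 1682 characters left out ...]
48, 78, 78], [79, 79, 78, 80, 111, 93, 117, 120, 115, 117, 117, 117, 117, 116, 116, 114, 113, 115, 116, 118, 114, 118, 117, 116, 114, 115, 115, 118, 117, 115, 116, 111, 103, 113, 96, 56, 79, 79], [79, 79, 79, 82, 97, 103, 116, 116, 115, 115, 117, 118, 116, 116, 116, 114, 113, 118, 117, 117, 115, 116, 116, 116, 115, 113, 114, 116, 117, 116, 115, 112, 99, 109, 103, 74, 78, 78], [79, 79, 80, 80, 76, 47, 51, 73, 73, 73, 70, 72, 72, 71, 74, 71, 71, 72, 80, 78, 81, 85, 61, 71, 74, 79, 78, 78, 75, 47, 54, 54, 55, 55, 55, 57, 57, 55], [67, 65, 63, 64, 63, 62, 72, 70, 68, 75, 95, 71, 80, 79, 80, 89, 126, 127, 126, 117, 78, 79, 89, 129, 128, 127, 127, 127, 125, 128, 128, 119, 82, 82, 85, 86, 86, 100]]
```

```bash
sed -i '/MORPH_CLOSE/d' h.py
python3 - <<'E'
from h import *
f=cv2.imread("pics/top0.png")[:,:,::-1].copy()
for t in(85,92,100):
  for nm,b,z in(("strip",(150,217,200,265),.004),("board",(236,198,330,266),.012)):
    r,bx,w=quad(f,b,t,z);a=cv2.approxPolyDP((w*1000).astype(np.float32)[:,None],12,True).reshape(-1,2)
    print(t,nm,np.round(r[0],1),np.round(r[1],1),round(r[2],2),bx.round(1).tolist(),a.round(1).tolist())
# hand corners from crop0
k=lambda p:np.array(p)/4-.375+[143,190]
print(cast("top",k([(35,150),(188,120),(215,258),(62,292)]),.004).round(4))
print(cast("top",k([(382,58),(718,45),(728,275),(390,288)]),.012).round(4))
print("lip",cast("top",k([(576,72),(585,253)]),.022).round(4))
print("rib",cast("top",k([(80,165),(102,268)]),.044).round(4))
E
```

```text
85 strip [440.5  91.6] [101.6 110.7] 14.06 [[377.79998779296875, 132.89999389648438], [404.70001220703125, 25.600000381469727], [503.29998779296875, 50.29999923706055], [476.3999938964844, 157.60000610351562]] [[499.6000061035156, 52.0], [466.3999938964844, 152.8000030517578], [392.20001220703125, 135.89999389648438], [406.70001220703125, 28.299999237060547]]
85 board [ 473.  -172.3] [160.  169.3] 4.03 [[387.20001220703125, -93.5], [399.1000061035156, -262.29998779296875], [558.7999877929688, -251.10000610351562], [546.9000244140625, -82.19999694824219]] [[556.7999877929688, -251.1999969482422], [547.5, -103.0], [532.0999755859375, -84.0], [388.5, -106.80000305175781], [400.70001220703125, -261.79998779296875], [417.5, -257.29998779296875], [419.5, -219.6999969482422], [540.0, -212.1999969482422]]
92 strip [440.4  91.7] [102.1 111.8] 13.24 [[378.0, 134.5], [403.6000061035156, 25.600000381469727], [502.8999938964844, 49.0], [477.29998779296875, 157.8000030517578]] [[500.0, 52.0], [466.79998779296875, 153.10000610351562], [391.5, 135.8000030517578], [406.70001220703125, 28.0]]
92 board
[... 914 characters left out ...]
15258789], [398.70001220703125, -264.1000061035156], [561.0999755859375, -252.39999389648438], [548.7000122070312, -80.69999694824219]] [[558.5999755859375, -252.1999969482422], [535.5, -82.5], [387.79998779296875, -105.0999984741211], [400.5, -263.5], [418.0, -262.70001220703125], [419.8999938964844, -222.0], [539.4000244140625, -213.89999389648438], [544.4000244140625, -252.5]]
[[0.4765 0.1557 0.004 ]
 [0.5005 0.0508 0.004 ]
 [0.4065 0.0275 0.004 ]
 [0.3799 0.1312 0.004 ]]
[[ 0.5464 -0.0816  0.012 ]
 [ 0.5623 -0.3118  0.012 ]
 [ 0.4049 -0.3212  0.012 ]
 [ 0.3896 -0.0931  0.012 ]]
lip [[ 0.5391 -0.2145  0.022 ]
 [ 0.4165 -0.2237  0.022 ]]
rib [[0.4635 0.1147 0.044 ]
 [0.3956 0.0961 0.044 ]]
```

Emit:
{"method": "apply_moves", "body": {
  "steps": [
    [0.21,-0.65,0,0,0,-1,0.43],
    [0.21,-0.65,0,0,0,-1,0.43],
    [0.21,-0.65,0,0,0,-1,0.43],
    [0.21,-0.65,0,0,0,-1,0.43],
    [0.21,-0.65,0,0,0,-1,0.43]
  ],
  "force": 40
}}

```text
clock: 0.6
position: [0.2886, 0.5506, 0.2183]
tool_rot: [0.458, 0.889, -0.0, 0.0]
contact_force: [-0.2, 0.2, 0.7]
finger_gap: 0.0578
grip_force: 0.0
```

Emit:
{"method": "apply_moves", "body": {
  "steps": [
    [0.21,-0.65,0,0,0,-1,0.43],
    [0.21,-0.65,0,0,0,-1,0.43],
    [0.21,-0.65,0,0,0,-1,0.43],
    [0.21,-0.65,0,0,0,-1,0.43],
    [0.21,-0.65,0,0,0,-1,0.43]
  ]
}}

```text
clock: 1.1
position: [0.3305, 0.4206, 0.2184]
tool_rot: [0.7, 0.714, -0.0, 0.0]
contact_force: [-0.2, -0.6, -0.2]
finger_gap: 0.0397
grip_force: 0.0
```

Emit:
{"method": "apply_moves", "body": {
  "steps": [
    [0.21,-0.65,0,0,0,-1,0.43],
    [0.21,-0.65,0,0,0,-1,0.43],
    [0.21,-0.65,0,0,0,-1,0.43],
    [0.21,-0.65,0,0,0,-1,0.43],
    [0.21,-0.65,0,0,0,-1,0.43]
  ]
}}

```text
clock: 1.6
position: [0.3725, 0.2907, 0.2185]
tool_rot: [0.88, 0.475, -0.0, 0.0]
contact_force: [0.4, 0.0, -0.0]
finger_gap: 0.0402
grip_force: 0.0
```

Emit:
{"method": "apply_moves", "body": {
  "steps": [
    [0.21,-0.65,0,0,0,-1,0.43],
    [0.21,-0.65,0,0,0,-1,0.43],
    [0.21,-0.65,0,0,0,-1,0.43],
    [0.21,-0.65,0,0,0,-1,0.43],
    [0,0,0,0,0,0,0.43]
  ]
}}

```text
clock: 2.1
position: [0.4066, 0.1849, 0.2187]
tool_rot: [0.968, 0.251, -0.0, 0.0]
contact_force: [-0.5, -0.4, -0.1]
finger_gap: 0.0398
grip_force: 0.0
```

```bash
cat >> h.py <<'E'
from scipy.spatial.transform import Rotation as R
def tool():
    s=manip.get_state();M=R.from_quat(s['tool_rot']).as_matrix()
    print(round(float(s['clock']),2),s['position'].round(4),"yhead",np.degrees(np.arctan2(M[1,1],M[0,1])).round(2),"zax",M[:,2].round(4),"F",s['contact_force'].round(1),"M",s['moment'].round(2),"gap",round(float(s['finger_gap']),4),"j",s['joints'].round(2));return s,M
E
python3 -c "
from h import *
print(manip.grip_point_offset);s,M=tool();print((np.array([.4351,.1141])-s['position'][:2])/.04)"
```

```text
0.0188
2.1 [0.4066 0.1849 0.2187] yhead -60.95 zax [ 1.e-04 -7.e-04 -1.e+00] F [-0.5 -0.4 -0.1] M [ 0.01  0.13 -0.  ] gap 0.0398 j [-1.08  0.32  0.69  2.24 -0.32  0.68 -1.22]
[ 0.7134322  -1.76878554]
```

Emit:
{"method": "apply_moves", "body": {
  "steps": [
    [0.25,-0.6,0,0,0,-0.75,0.43],
    [0.25,-0.6,0,0,0,-0.75,0.43],
    [0.21,-0.57,-0.4,0,0,-0.73,0.43],
    [0,0,-1,0,0,0,0.43],
    [0,0,-1,0,0,0,0.43]
  ]
}}

```text
clock: 2.6
position: [0.435, 0.1176, 0.1218]
tool_rot: [0.992, 0.124, 0.001, -0.0]
contact_force: [1.5, 1.2, -0.5]
finger_gap: 0.0399
grip_force: 0.0
```

Emit:
{"method": "apply_moves", "body": {
  "steps": [
    [0,0,-0.8,0,0,0,0.43],
    [0,0,-0.4,0,0,0,0.43],
    [0,0,0,0,0,0,0.43]
  ]
}}

```text
clock: 2.9
position: [0.4333, 0.1172, 0.0727]
tool_rot: [0.992, 0.124, -0.002, 0.0]
contact_force: [0.7, 0.6, 0.3]
finger_gap: 0.0398
grip_force: 0.0
```

Run:
```python
from h import *
tool()
f=manip.grab_frame("top")[:,:,::-1];g=manip.grab_frame("side")[:,:,::-1]
a=cv2.resize(f[190:290,120:260],(560,400),interpolation=cv2.INTER_CUBIC)
p=proj("side",[[.435,.114,.044]])[0];print(p);x,y=p.astype(int)
b=cv2.resize(g[y-50:y+50,x-30:x+30],(240,400),interpolation=cv2.INTER_CUBIC)
cv2.imwrite("pics/a1.png",cv2.convertScaleAbs(np.hstack([a,b]),alpha=1.6))
```

```text
2.9 [0.4333 0.1172 0.0727] yhead -75.76 zax [-3.9e-03 -9.0e-04 -1.0e+00] F [0.7 0.6 0.3] M [-0.    0.14 -0.05] gap 0.0398 j [-0.66  0.58  0.39  2.36 -0.71  0.32 -0.96]
[259.69842362 178.96316107]
```

View pics/a1.png

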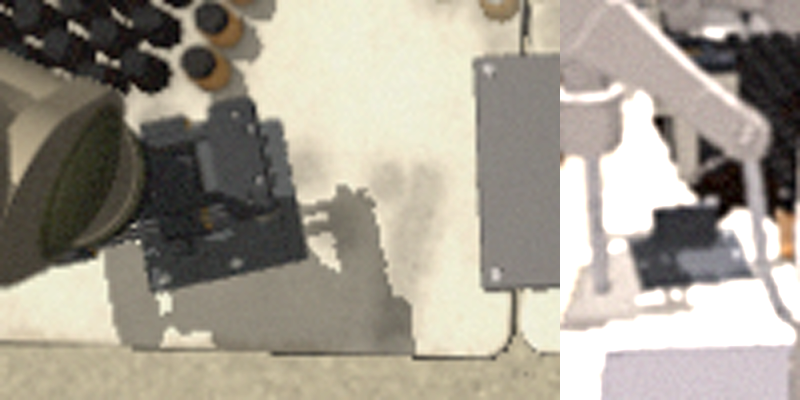

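Run:
```python
from h import *
g=manip.grab_frame("side")[:,:,::-1]
print(proj("side",[[.435,.114,.044],[.4333,.1172,.0727]]))
cv2.imwrite("pics/b1.png",cv2.convertScaleAbs(cv2.resize(g[100:210,215:325],(770,590)if 0 else (600,600),interpolation=cv2.INTER_CUBIC),alpha=1.5))
```

```text
[[259.69842362 178.96316107]
 [258.91789247 171.06538538]]
```

View pics/b1.png

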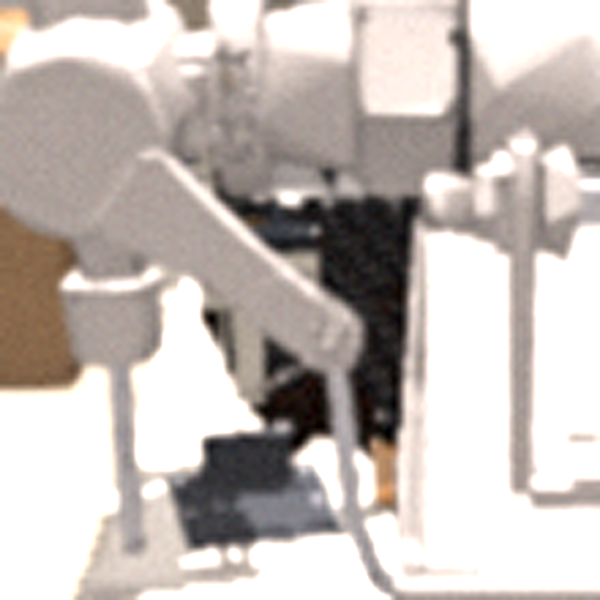

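The side view shows the rib top at about (261,181) with the fingers above it at about (261,174), so they line up. I'll descend and grip.

Emit:
{"method": "apply_moves", "body": {
  "steps": [
    [0.05,-0.08,-0.3,0,-0.03,-0.08,0.43],
    [0,0,-0.5,0,0,0,0.43],
    [0,0,-0.4,0,0,0,0.43],
    [0,0,-0.3,0,0,0,0.43],
    [0,0,0,0,0,0,0.43]
  ]
}}

```text
clock: 3.55
position: [0.4367, 0.1142, 0.0147]
tool_rot: [0.993, 0.119, 0.002, 0.0]
contact_force: [0.6, 0.7, -0.1]
finger_gap: 0.04
grip_force: 0.0
```

```bash
python3 -c "
from h import *
tool()"
```

```text
3.55 [0.4367 0.1142 0.0147] yhead -76.35 zax [ 3.8e-03  4.0e-04 -1.0e+00] F [ 0.6  0.7 -0.1] M [-0.06  0.2  -0.  ] gap 0.04 j [-0.5   0.67  0.17  2.38 -0.84  0.14 -0.86]
```

Emit:
{"method": "apply_moves", "body": {
  "steps": [
    [0,0,0,0,0,0,0],
    [0,0,0,0,0,0,0],
    [0,0,0,0,0,0,0],
    [0,0,0,0,0,0,0],
    [0,0,0,0,0,0,0]
  ],
  "force": 40
}}

```text
clock: 4.05
position: [0.4367, 0.1142, 0.0151]
tool_rot: [0.993, 0.119, 0.002, -0.0]
contact_force: [-0.7, 0.8, 7.3]
finger_gap: 0.012
grip_force: 40.0
```

```bash
python3 -c "
from h import *
tool()"
```

```text
4.05 [0.4367 0.1142 0.0151] yhead -76.35 zax [ 4.3e-03  6.0e-04 -1.0e+00] F [-0.7  0.8  7.3] M [0.21 0.24 0.07] gap 0.012 j [-0.5   0.67  0.17  2.38 -0.84  0.14 -0.86]
```

Emit:
{"method": "apply_moves", "body": {
  "steps": [
    [0,0,0.5,0,0,0,0],
    [0,0,0.7,0,0,0,0],
    [0.1,-0.5,0.5,0,0,0,0],
    [0.1,-0.7,0,0,0,-0.2,0],
    [0.1,-0.7,0,0,0,-0.2,0]
  ]
}}

```text
clock: 4.55
position: [0.4487, 0.0378, 0.0833]
tool_rot: [0.995, 0.095, 0.002, 0.0]
contact_force: [1.4, -0.5, -1.7]
finger_gap: 0.0119
grip_force: 40.0
```

Emit:
{"method": "apply_moves", "body": {
  "steps": [
    [0.1,-0.7,0,0,0,-0.25,0],
    [0.1,-0.7,0,0,0,-0.25,0],
    [0.1,-0.7,0,0,0,-0.25,0],
    [0.1,-0.7,0,0,0,-0.25,0],
    [0,0,0,0,0,0,0]
  ]
}}

```text
clock: 5.05
position: [0.4649, -0.0779, 0.083]
tool_rot: [0.999, 0.032, 0.002, 0.001]
contact_force: [0.0, 0.5, -1.8]
finger_gap: 0.012
grip_force: 40.0
```

```bash
python3 -c "
from h import *
s,M=tool();print((np.array([.4715,-.1190])-s['position'][:2])/.04)"
```

```text
5.05 [ 0.4649 -0.0779  0.083 ] yhead -86.34 zax [ 0.005  -0.0028 -1.    ] F [ 0.   0.5 -1.8] M [ 0.06  0.2  -0.01] gap 0.012 j [-0.26  0.58  0.45  2.31 -0.69  0.38 -0.74]
[ 0.16482369 -1.02633415]
```

Emit:
{"method": "apply_moves", "body": {
  "steps": [
    [0.09,-0.5,0,0.03,0,0.05,0],
    [0.08,-0.53,0,0,0,0,0],
    [0,0,-0.5,0,0,0,0],
    [0,0,-0.4,0,0,0,0],
    [0,0,0,0,0,0,0]
  ]
}}

```text
clock: 5.55
position: [0.4702, -0.1146, 0.0453]
tool_rot: [0.999, 0.038, 0.0, -0.002]
contact_force: [0.3, 0.7, -1.6]
finger_gap: 0.0117
grip_force: 40.0
```

Run:
```python
from h import *
s,M=tool();print((np.array([.4715,-.1190])-s['position'][:2])/.04)
f=manip.grab_frame("top")[:,:,::-1];g=manip.grab_frame("side")[:,:,::-1]
a=cv2.resize(f[190:285,200:335],(540,380),interpolation=cv2.INTER_CUBIC)
x,y=proj("side",[[.47,-.2,.02]])[0].astype(int);print(x,y)
b=cv2.resize(g[y-48:y+47,x-32:x+32],(256,380),interpolation=cv2.INTER_CUBIC)
cv2.imwrite("pics/c1.png",cv2.convertScaleAbs(np.hstack([a,b]),alpha=1.6))
```

```text
5.55 [ 0.4702 -0.1146  0.0453] yhead -85.65 zax [ 6.0e-04  4.1e-03 -1.0e+00] F [ 0.3  0.7 -1.6] M [-0.01  0.2  -0.05] gap 0.0117 j [-0.1   0.64  0.34  2.29 -0.73  0.31 -0.62]
[ 0.03311139 -0.10947685]
262 229
```

View pics/c1.png

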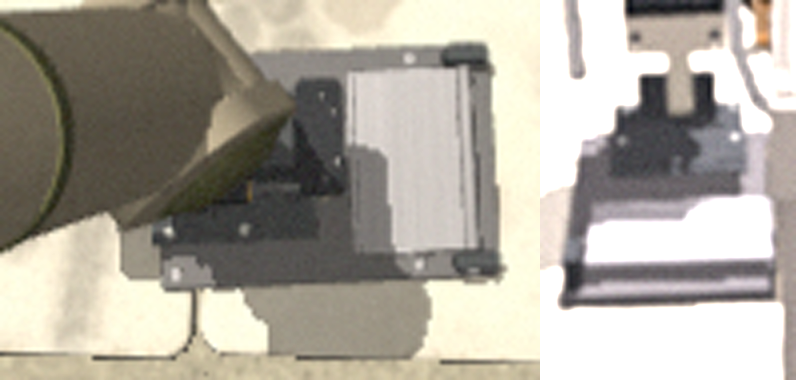

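The strip is just ahead of the lip and about 18 mm above the board. It looks centred on the flap, with the strip spanning 612-742 and the board 570-772 in the side crop. I'll lower it next.

Emit:
{"method": "apply_moves", "body": {
  "steps": [
    [0.03,-0.06,-0.2,-0.015,-0.015,-0.025,0],
    [0,0,-0.12,0,0,0,0],
    [0,0,0,0,0,0,0],
    [0,0,0,0,0,0,0]
  ]
}}

```text
clock: 6.05
position: [0.4723, -0.1177, 0.0338]
tool_rot: [0.999, 0.036, 0.003, -0.001]
contact_force: [0.2, 0.4, -1.2]
finger_gap: 0.0118
grip_force: 40.0
```

```bash
python3 -c "
from h import *
tool()"
```

```text
6.05 [ 0.4723 -0.1177  0.0338] yhead -85.84 zax [ 0.0051  0.0013 -1.    ] F [ 0.2  0.4 -1.2] M [0.   0.15 0.05] gap 0.0118 j [-0.08  0.66  0.3   2.3  -0.75  0.27 -0.6 ]
```

Emit:
{"method": "apply_moves", "body": {
  "steps": [
    [0,0,-0.08,0,0,0,0],
    [0,0,-0.04,0,0,0,0],
    [0,0,0,0,0,0,0]
  ]
}}

```text
clock: 6.35
position: [0.4724, -0.1177, 0.0289]
tool_rot: [0.999, 0.036, 0.003, -0.001]
contact_force: [-0.0, 0.2, -1.8]
finger_gap: 0.0121
grip_force: 40.0
```

```bash
python3 -c "
from h import *
tool()"
```

```text
6.35 [ 0.4724 -0.1177  0.0289] yhead -85.84 zax [ 0.0051  0.0013 -1.    ] F [-0.   0.2 -1.8] M [ 0.03  0.16 -0.02] gap 0.0121 j [-0.06  0.67  0.29  2.3  -0.76  0.26 -0.59]
```

Emit:
{"method": "apply_moves", "body": {
  "steps": [
    [0,0,-0.02,0,0,0,0],
    [0.01,-0.2,0,0,0,0,0],
    [0.02,-0.25,0,0,0,0,0],
    [0.01,-0.2,0,0,0,0,0],
    [0,0,0,0,0,0,0]
  ]
}}

```text
clock: 6.85
position: [0.4741, -0.1457, 0.0283]
tool_rot: [0.999, 0.035, 0.003, 0.0]
contact_force: [-0.4, 0.6, -1.8]
finger_gap: 0.0119
grip_force: 40.0
```

Run:
```python
from h import *
tool()
f=manip.grab_frame("top")[:,:,::-1];g=manip.grab_frame("side")[:,:,::-1]
a=cv2.resize(f[190:285,220:340],(480,380),interpolation=cv2.INTER_CUBIC)
x,y=262,222
b=cv2.resize(g[y-30:y+45,x-32:x+32],(320,380),interpolation=cv2.INTER_CUBIC)
cv2.imwrite("pics/d1.png",cv2.convertScaleAbs(np.hstack([a,b]),alpha=1.3))
```

```text
6.85 [ 0.4741 -0.1457  0.0283] yhead -85.97 zax [ 5.9e-03  1.0e-04 -1.0e+00] F [-0.4  0.6 -1.8] M [ 0.02  0.14 -0.01] gap 0.0119 j [-0.01  0.68  0.29  2.28 -0.74  0.27 -0.56]
```

View pics/d1.png

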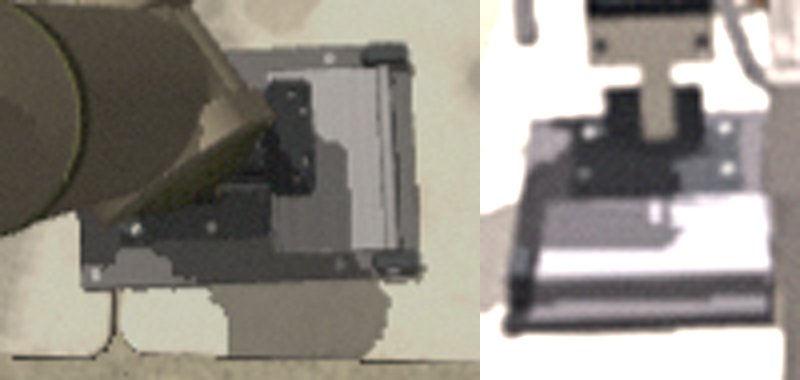

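The strip is entering under the lip. In the side crop its centre is at column 656 and the lip's at 657, and the flap is still shut. I'll continue toward the stop.

Emit:
{"method": "apply_moves", "body": {
  "steps": [
    [0.01,-0.2,0,0,0,0,0],
    [0.02,-0.2,0,0,0,0,0],
    [0.01,-0.15,0,0,0,0,0],
    [0,0,0,0,0,0,0]
  ]
}}

```text
clock: 7.35
position: [0.4757, -0.1671, 0.0283]
tool_rot: [0.999, 0.036, 0.003, -0.0]
contact_force: [-0.7, 0.4, -1.4]
finger_gap: 0.0117
grip_force: 40.0
```

Emit:
{"method": "apply_moves", "body": {
  "steps": [
    [0,-0.04,0,0,0,0,0],
    [0,-0.04,0,0,0,0,0],
    [0,0,0,0,0,0,0]
  ]
}}

```text
clock: 7.65
position: [0.4756, -0.169, 0.0282]
tool_rot: [0.999, 0.036, 0.003, -0.001]
contact_force: [-0.3, 0.4, -1.4]
finger_gap: 0.0119
grip_force: 40.0
```

```bash
python3 -c "
from h import *
tool()"
```

```text
7.65 [ 0.4756 -0.169   0.0282] yhead -85.84 zax [ 0.0052  0.0012 -1.    ] F [-0.3  0.4 -1.4] M [-0.02  0.14  0.01] gap 0.0119 j [ 0.03  0.68  0.3   2.26 -0.72  0.29 -0.54]
```

Emit:
{"method": "apply_moves", "body": {
  "steps": [
    [0,-0.05,0,0,0,0,0],
    [0,-0.05,0,0,0,0,0],
    [0,0,0,0,0,0,0]
  ]
}}

```text
clock: 7.95
position: [0.4757, -0.1733, 0.0282]
tool_rot: [0.999, 0.036, 0.003, -0.0]
contact_force: [0.2, 0.1, -1.8]
finger_gap: 0.0119
grip_force: 40.0
```

Emit:
{"method": "apply_moves", "body": {
  "steps": [
    [0,-0.04,0,0,0,0,0],
    [0,0,0,0,0,0,0]
  ]
}}

```text
clock: 8.15
position: [0.4756, -0.1736, 0.0282]
tool_rot: [0.999, 0.037, 0.002, -0.001]
contact_force: [0.6, 3.5, -1.3]
finger_gap: 0.0116
grip_force: 40.0
```

Emit:
{"method": "apply_moves", "body": {
  "steps": [
    [0,-0.04,0,0,0,0,0],
    [0,0,0,0,0,0,0]
  ]
}}

```text
clock: 8.35
position: [0.4754, -0.1736, 0.0281]
tool_rot: [0.999, 0.037, 0.002, -0.002]
contact_force: [1.1, 8.6, 0.3]
finger_gap: 0.0119
grip_force: 40.0
```

Emit:
{"method": "apply_moves", "body": {
  "steps": [
    [0,0.03,-0.03,0,0,0,0],
    [0,0,-0.03,0,0,0,0],
    [0,0,0,0,0,0,0]
  ]
}}

```text
clock: 8.65
position: [0.4755, -0.1735, 0.0271]
tool_rot: [0.999, 0.037, 0.003, -0.002]
contact_force: [-2.3, 8.5, 23.9]
finger_gap: 0.0119
grip_force: 40.0
```

Emit:
{"method": "apply_moves", "body": {
  "steps": [
    [0,0,-0.04,0,0,0,0],
    [0,0,-0.03,0,0,0,0],
    [0,0,0,0,0,0,0],
    [0,0,0,0,0,0,0]
  ]
}}

```text
clock: 9.05
position: [0.476, -0.1734, 0.0258]
tool_rot: [0.999, 0.037, 0.004, -0.002]
contact_force: [-5.2, 10.2, 47.5]
finger_gap: 0.0118
grip_force: 40.0
```

```bash
python3 -c "
from h import *
tool()"
```

```text
9.05 [ 0.476  -0.1734  0.0258] yhead -85.79 zax [ 0.0082  0.0044 -1.    ] F [-5.2 10.2 47.5] M [1.99 1.31 0.03] gap 0.0118 j [ 0.05  0.68  0.29  2.25 -0.72  0.28 -0.53]
```

Emit:
{"method": "apply_moves", "body": {
  "steps": [
    [0,0.01,0.05,0,0,0,0],
    [0,0,0,0,0,0,0],
    [0,0,0,0,0,0,0]
  ]
}}

```text
clock: 9.35
position: [0.4758, -0.1734, 0.0258]
tool_rot: [0.999, 0.037, 0.003, -0.001]
contact_force: [-2.3, 6.4, 16.5]
finger_gap: 0.0116
grip_force: 40.0
```

```bash
python3 -c "
from h import *
tool()"
```

```text
9.35 [ 0.4758 -0.1734  0.0258] yhead -85.78 zax [ 0.006  0.003 -1.   ] F [-2.3  6.4 16.5] M [ 1.44  0.24 -0.04] gap 0.0116 j [ 0.04  0.69  0.29  2.25 -0.72  0.29 -0.53]
```

Run:
```python
from h import *
f=manip.grab_frame("top")[:,:,::-1];g=manip.grab_frame("side")[:,:,::-1]
a=cv2.resize(f[190:285,220:340],(480,380),interpolation=cv2.INTER_CUBIC)
b=cv2.resize(g[192:267,230:294],(320,380),interpolation=cv2.INTER_CUBIC)
cv2.imwrite("pics/e1.png",cv2.convertScaleAbs(np.hstack([a,b]),alpha=1.3));tool()
```

```text
9.45 [ 0.4758 -0.1735  0.0258] yhead -85.79 zax [ 0.006  0.003 -1.   ] F [-1.   7.  16.7] M [ 1.44  0.28 -0.  ] gap 0.0117 j [ 0.04  0.69  0.29  2.25 -0.72  0.29 -0.53]
```

View pics/e1.png

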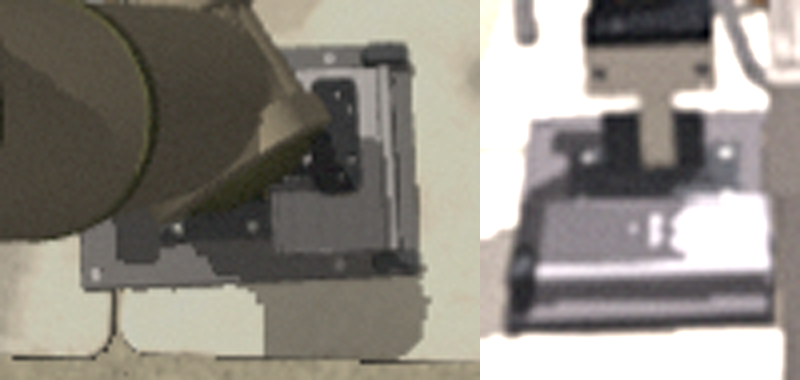

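The side crop shows the flap level, with its lip row (195) unchanged, and the strip flat and centred underneath it. The contact point, heading and about 17 N push all match the plan, so I'm handing it in.

```bash
python3 -c "
from bench import manip
print(manip.sign_off())"
```

```text
the job is handed in; nothing more can be done
None
```

I handed the job in with the strip against the stop under the shut flap, square and centred, still gripped and pressed down with about 17 N; the push briefly reached about 47 N before I eased it off, and the hand-in returned no verdict.

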